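Fit-check a bushing on the gauge stand and lift the stand level

TASK

Finish the fit check on the gauge stand: of the two loose flanged bushings, slide the one whose bore fits over the gauge pin onto the free pin, fully home and upright, and let go of it while the stand is on the plate; the one that is too tight stays on the plate. Then take the stand by its black grip bar, lift it about 12 cm with both fitted bushings on their pins, and finish holding it there, level and still. Do not tip the stand on the way, and leave the plug gauge and the stylus box where they lie.

Things in the scene. Friction and masses are not known exactly. Their poses are not given: they have to be found in the camera images.
- gauge_stand: loose steel gauge stand, 0.4 to 0.65 kg. Origin at the centre of the underside, z up. Base plate 60 mm (x) by 164 mm (y) by 12 mm thick. Two equal upright gauge pins at y = -58 mm (free) and y = +58 mm (already carries a bushing), each on a round shoulder 27 mm across whose top is 14 mm above the underside. In the middle, on a 14 mm stem, a black grip bar 16 mm thick (x) by 48 mm long (y), from 52 to 78 mm above the underside: take it across its 16 mm thickness, from above
- free_pin (a point): foot of the free gauge pin, on the shoulder where the bushing comes to rest, 14 mm above the stand's underside. The pin is 11.5 mm in diameter and stands 32 mm above this point, the top 6 mm tapering to 5 mm; axes as the stand's
- loaded_pin (a point): the same point at the foot of the other pin, which carries the first bushing at the start
- grip (a point): middle of the black grip bar, 65 mm above the stand's underside
- bushing_large: larger loose flanged brass-toned bushing, 22 mm high, standing upright on its flange: flange 31 mm across and about 4 mm thick at the bottom, body above it 24 mm across, bore about 14 mm right through: it slides over an 11.5 mm gauge pin. 40 to 70 g. Origin at the centre of the underside, z along the bore
- bushing_small: smaller loose flanged steel bushing, 16 mm high: flange 23 mm across, body 18 mm, bore under 11.5 mm: too tight for the pin. Origin at the centre of the underside, z along the bore
- bushing_done: bushing of the same size as the larger loose one, already fully home on the loaded pin, loose there. Origin at the centre of its underside
- gear: bystander, does not move: steel spur gear, 51 mm across, 20 mm high, lying flat; origin at the centre of the underside
- ring_gauge: bystander, does not move: steel setting ring, 54 mm across, 18 mm high, lying flat; origin at the centre of the underside
- stylus_box: bystander: flat black plastic box with a clear lid, 60 x 90 x 22 mm (x, y, z), loose; origin at the centre of the underside
- plug_gauge: bystander: double-ended plug gauge lying along its own y, 118 mm long, 21 mm thick; origin under its middle

How it is judged:
On the way:
1. the larger bushing is fully home and upright on the free pin, let go of, while the stand is on the plate (z of bushing_large in the frame of free_pin between -0.003 and 0.003 m and horizontal distance between bushing_large and free_pin below 0.005 m and angle between the z axis of bushing_large and the z axis of gauge_stand, either way round below 0.12 rad and height (world z) of gauge_stand below 0.004 m and contact force between bushing_large and the fingers below 0.1 N), for 0.2 s.
At the end, for the whole second after the job is handed in: Stand gripped within 40 mm of its bar's middle, underside 70 to 200 mm up, tilt under 0.12 rad, still (20 mm/s, 0.15 rad/s); both large bushings on their pins within 3 mm of the shoulder, 5 mm of the axis, 0.12 rad of upright; small bushing on the plate, off the stand (height (world z) of gauge_stand between 0.07 and 0.2 m and angle between gauge_stand's own z axis and vertical below 0.12 rad and linear speed of gauge_stand below 0.02 m/s and angular speed of gauge_stand below 0.15 rad/s and contact force between gauge_stand and the fingers above 1 N and distance between the grasp point and grip below 0.04 m and z of bushing_large in the frame of free_pin between -0.003 and 0.003 m and horizontal distance between bushing_large and free_pin below 0.005 m and angle between the z axis of each of bushing_large, bushing_done and the z axis of gauge_stand, either way round below 0.12 rad and z of bushing_done in the frame of loaded_pin between -0.003 and 0.003 m and horizontal distance between bushing_done and loaded_pin below 0.005 m and height (world z) of bushing_small below 0.02 m and contact force between bushing_small and gauge_stand below 0.1 N); the arm keeps its last pose, push and grip.
It fails at once if the stand is tipped by more than 0.3 rad (angle between gauge_stand's own z axis and vertical above 0.3 rad).
It fails at once if the stylus box is moved by more than 30 mm (distance of stylus_box from where it was at the start of the episode above 0.03 m).
It fails at once if the plug gauge is moved by more than 30 mm (distance of plug_gauge from where it was at the start of the episode above 0.03 m).
It also fails if it takes over 48 s, if anything falls off the work surface, if the arm or the gripper's body presses on something with over 40 N, if the wrist force passes 120 N, or if a joint passes its speed limit or range.

ROBOT

A 7-joint arm with a two-finger parallel gripper is mounted at the origin on a cart in front of the work surface, level with it; the furniture and walls round the work are solid. World frame = base frame: x ahead of the robot, y to its left, z up, the work surface at z = 0. Lengths are in m, angles in rad, forces in N, time in s.
With the tool pointing down it reaches from about 0.425 to 0.875 m from the base axis. Payload 4.7 kg.
Tool frame: the origin (TCP) lies at the very end of the fingers, on their centre line; the grasp point (between the pads) lies 19 mm behind it; z points along the fingers, y is the direction in which the jaws open and shut (so a half turn about z gives the same grasp; the last joint's range is limited). The gripper opens to 87 mm and grips with 3 to 60 N. Pads are 19 mm wide; open, the fingers measure 117 mm over their backs; the gripper's body (75 mm by 190 mm) begins 51 mm behind the grasp point.
Start: joints at [0.717, 0.321, -0.07, 1.45, 0.023, 1.371, -0.057], TCP at [0.496, -0.42, 0.223] pointing down, gripper open.
Joint ranges: [-2.86, 2.86], [-0.3, 2.09], [-1.38, 1.24], [0.06, 2.45], [-1.56, 4.7], [0.09, 2.05], [-2.69, 2.69]. Speed limits (rad/s): [2.57, 2.57, 3.14, 3.14, 3.14, 3.14, 3.14].

INTERFACE

Orientations are given as a rotation vector (axis times angle).
In Python, from bench import * gives the robot as it stands.
- The arm moves only by the shell command python3 -m jog 'ROWS' [OPENING] [FORCE]. ROWS is JSON, a list of rows, each a list of 4 numbers: the shift along the world's x, y, z in mm, then the turn about the world's z in rad. In form: [[x, y, z, twist], ...]. A call has exactly 8 rows; each row is the pose to reach, as a shift and turn from the pose commanded when the call began; what a row does not reach only later rows make up. A row lasts 1/8 s, in which the tool goes at most 62.5 mm and 10.7 degrees, less where a joint would pass 70% of its speed; a pose out of reach is approached as far as the arm can. A call with a gripper value outside its range is refused whole. OPENING is the opening, from -1 (shut) to 1 (fully open), set as the call begins (- or left out, the last holds). The fingers move at their own pace and stop on an object; FORCE is the grip in N (left out, the last holds). Time passes only in rows, so rows that repeat a pose let the fingers close, or fill a call up. It gives the time, the measured TCP pose, the force and the opening at its end, in the units of the state.
- get_state(): the state, without advancing time (a new reading comes with each control period).
- get_image(name): name is "side" or "top" or "wrist"; returns a dict with "image" (400x640x3 uint8, red, green, blue), "fx", "fy", "cx", "cy" (pixels), "position" and "rotation" of the camera in the world; the wrist camera has in their place "tool_from_camera" (4x4, takes a point from camera to tool coordinates, whose origin is the TCP and whose axes are the flange's). Camera axes: x right, y down, z forward; pixel columns grow to the right and rows downward; lengths in m; the calibration is good to about 2 mm. A picture is of the moment at which its call begins: read the wrist's pose just before it. There is no depth.
- close_job(): hands the job in, once; it reports no verdict.
The state is a dict: "time": time; "joint_positions": joint angles; "qd": joint speeds; "joint_torque": joint torques, N m; "position": TCP position; "tool_rot": TCP orientation; "ft_force": force on the tool from outside, world axes, zero at the start; "torque": the same for the moment, N m; "grip_width": opening from 0.0 (shut) to 1.0 (fully open).
Only numpy, scipy, OpenCV 4.12 (cv2) and the standard library are available. Lean on these libraries where they do the work, as an engineer would, in place of code of your own. Each camera call takes 0.05 s, during which the arm holds its last target. There are 200 camera calls.

## Working session

There is one attempt and no reset: what is moved stays moved. The work goes in short steps, Python scripts to look and compute and a shell command to move; the robot and the scene stay as the last step left them, time stands still between calls to the robot, and variables do not carry over. Pictures are saved under pics/ and viewed, about 8 in all and at most 12, crops included, and the job is handed in when it is done.

```bash
mkdir -p pics; ls; cat > h.py <<'E'
from bench import *
import numpy as np, cv2
from scipy.spatial.transform import Rotation as R
def cam(name):
    s=get_state(); d=get_image(name)
    if name=="wrist":
        T=np.eye(4); T[:3,:3]=R.from_rotvec(s["tool_rot"]).as_matrix(); T[:3,3]=s["position"]
        M=T@np.array(d["tool_from_camera"]); d["position"]=M[:3,3]; d["rotation"]=M[:3,:3]
    else:
        r=np.array(d["rotation"]); d["rotation"]=r if r.shape==(3,3) else R.from_rotvec(r).as_matrix()
    return d
def ray(d,u,v):
    r=d["rotation"]@np.array([(u-d["cx"])/d["fx"],(v-d["cy"])/d["fy"],1]); return np.array(d["position"]),r/np.linalg.norm(r)
def onplane(d,u,v,z):
    p,r=ray(d,u,v); return p+r*(z-p[2])/r[2]
def proj(d,P):
    q=d["rotation"].T@(np.array(P)-d["position"]); return d["fx"]*q[0]/q[2]+d["cx"],d["fy"]*q[1]/q[2]+d["cy"]
def save(d,f,box=None,k=1):
    im=d["image"][:,:,::-1]
    if box: u0,v0,u1,v1=box; im=im[v0:v1,u0:u1]
    cv2.imwrite("pics/"+f,cv2.resize(im,None,fx=k,fy=k,interpolation=cv2.INTER_CUBIC))
def blobs(mask,amin=50):
    n,l,st,c=cv2.connectedComponentsWithStats(mask.astype(np.uint8))
    return [(c[i].round(1),st[i]) for i in range(1,n) if st[i][4]>=amin]
E
python3 - <<'E'
from h import *
import pickle
print(get_state())
for n in ("top","side"):
    d=cam(n); save(d,n+"0.png"); print(n,d["position"],d["rotation"].round(3).tolist(),d["fx"],d["cx"],d["cy"])
    pickle.dump(d,open(n+"0.pkl","wb"))
E
```

```text
pics
{'time': 0.0, 'joint_positions': array([ 0.71711393,  0.32182558, -0.07005812,  1.45166572,  0.02262158,
        1.3707817 , -0.05689114]), 'qd': array([ 2.72168391e-03, -4.34241593e-04,  1.93776301e-03,  3.33566817e-05,
       -2.63012251e-04,  2.57376749e-04,  2.48830812e-03]), 'joint_torque': array([ 3.66156864e-04, -4.91283023e+01, -4.03483585e-01, -3.12525916e+01,
       -6.39691693e-02,  4.37195040e-02,  1.30039525e-04]), 'position': array([ 0.4954201 , -0.41994274,  0.22146428]), 'tool_rot': array([-2.84896263e+00, -1.32006745e+00,  1.42767824e-03]), 'ft_force': array([-0.22046577, -0.32266496, -0.01215086]), 'torque': array([ 0.01674145, -0.01885154,  0.03967989]), 'grip_width': 0.9959285238892492}
top [ 0.37532528 -0.04372176  1.29785316] [[-0.022, -0.996, 0.086], [-1.0, 0.023, 0.013], [-0.015, -0.085, -0.996]] 495.4504347183758 327.21093379349406 200.97658393543207
side [-0.03091325  0.1716413   0.74381649] [[-0.353, -0.725, 0.592], [-0.936, 0.262, -0.236], [0.016, -0.637, -0.771]] 415.938154785219 319.06906937948855 194.67547271538052
```

View pics/top0.png

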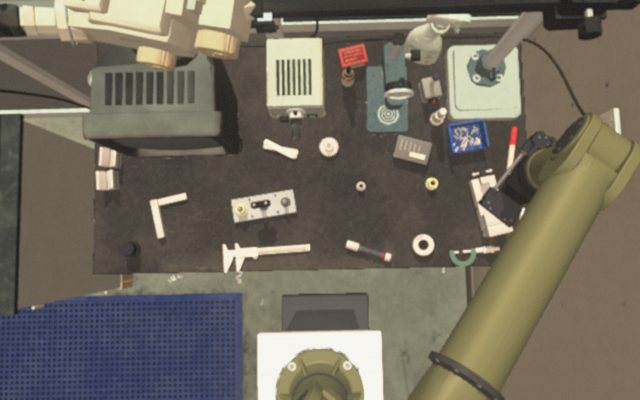

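View pics/side0.png

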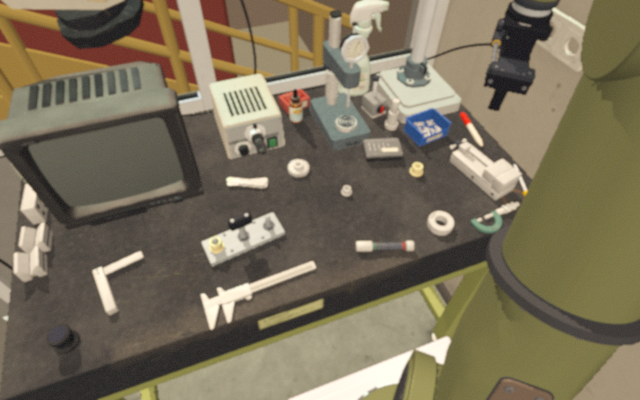

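The top view shows the brass large bushing at about (432,184), the small one at (361,186), and the stand at (264,205). Its loaded pin is near (240,210), the free pin near (286,202) and the grip near (261,204). In the side view the large bushing is at (417,170) and the stand near (243,238).

```bash
python3 - <<'E'
from h import *
import pickle
T=pickle.load(open("top0.pkl","rb"));S=pickle.load(open("side0.pkl","rb"))
def tri(a,b):
    p,r=ray(T,*a);q,s=ray(S,*b);A=np.c_[r,-s];t=np.linalg.lstsq(A,q-p,rcond=None)[0];x,y=p+t[0]*r,q+t[1]*s
    return ((x+y)/2*1000).round(1),round(np.linalg.norm(x-y)*1000,1)
for n,d,boxes in (("top",T,[(415,170,450,200),(225,185,305,225)]),("side",S,[(400,155,435,185),(195,205,290,270)])):
    hsv=cv2.cvtColor(d["image"],cv2.COLOR_RGB2HSV)
    for b in boxes:
        h=hsv[b[1]:b[3],b[0]:b[2]]
        m=(h[...,0]>17)&(h[...,0]<35)&(h[...,1]>75)&(h[...,2]>90)
        for c,s in blobs(m,15): 
            c=c+np.array(b[:2]); print(n,"brass",c,s,(onplane(d,*c,.012)*1000).round(1))
    b=boxes[1];h=hsv[b[1]:b[3],b[0]:b[2]]
    m=(h[...,2]>110).astype(np.uint8); m=cv2.morphologyEx(m,cv2.MORPH_CLOSE,np.ones((7,7)))
    c=max(cv2.findContours(m,0,2)[0],key=cv2.contourArea); r=cv2.minAreaRect(c); bp=cv2.boxPoints(r)+np.array(b[:2])
    P=np.array([onplane(d,*p,.012) for p in bp])*1000
    print(n,"plate",P.round(1).tolist(),P.mean(0).round(1),np.linalg.norm(P-np.roll(P,1,0),axis=1).round(1))
print(tri((432,184),(417,170)),tri((261,204),(241,220)),tri((286,202),(268,228)))
for n,d,b in (("t",T,(215,170,455,235)),("s",S,(190,150,440,275))): save(d,n+"c.png",b,3.2)
a=cv2.imread("pics/tc.png");b=cv2.imread("pics/sc.png");w=max(a.shape[1],b.shape[1])
cv2.imwrite("pics/c.png",np.vstack([cv2.copyMakeBorder(x,0,0,0,w-x.shape[1],0) for x in (a,b)]));print(a.shape,b.shape)
E
```

```text
top brass [431.3 183.2] [ 10   7  14  14 137] [ 525.8 -299.2   12. ]
top brass [241.8 210.6] [12 21 10 10 69] [465.8 196.2  12. ]
top plate [[498.0, 228.7, 12.0], [522.9, 61.4, 12.0], [452.1, 50.5, 12.0], [427.3, 217.0, 12.0]] [475.1 139.4  12. ] [ 71.6 169.1  71.6 168.3]
side brass [416.3 169.1] [  8   6  16  17 212] [ 525.9 -301.8   12. ]
side brass [217.  247.6] [16 37 13 11 99] [470.2 194.6  12. ]
side plate [[517.0, 230.6, 12.0], [557.7, 56.3, 12.0], [454.9, 49.5, 12.0], [423.4, 214.0, 12.0]] [488.2 137.6  12. ] [ 95.1 179.  102.9 167.5]
(array([ 523.4, -301.6,   11.6]), np.float64(1.4)) (array([476.6, 135.9,  72.4]), np.float64(2.2)) (array([486.4,  81.5,   4.9]), np.float64(0.7))
(208, 768, 3) (400, 800, 3)
```

View pics/c.png

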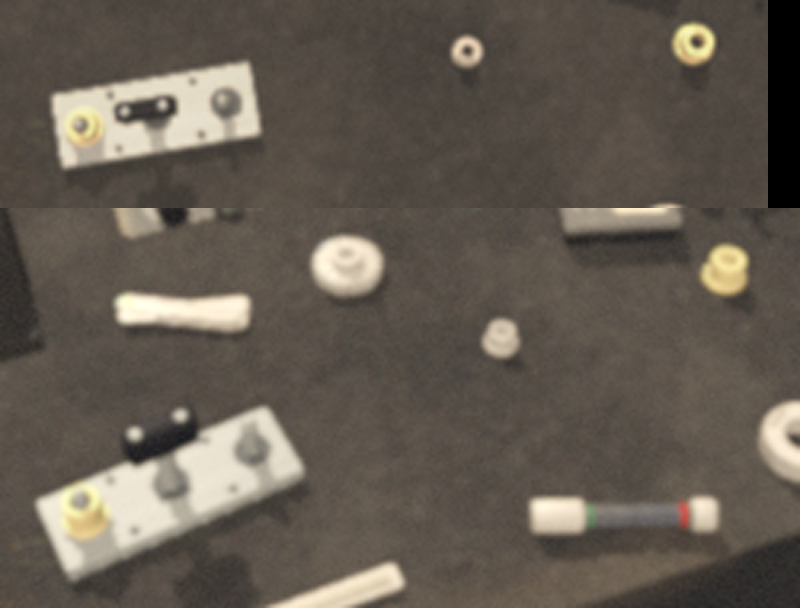

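The crop confirms this: bare pin on the right of the stand, brass bushing on the left, and the stand turned by about +0.15 rad. Next I move over the large bushing and turn the jaws to the stand's x axis.

```bash
python3 -m jog '[[5,20,-10,0.18],[10,45,-20,0.36],[18,75,-30,0.53],[25,100,-40,0.7],[30,120,-50,0.85],[30,120,-60,0.85],[30,120,-60,0.85],[30,120,-60,0.85]]' 1 20; python3 - <<'E'
from h import *
import pickle
d=cam("wrist");save(d,"w1.png");pickle.dump(d,open("w1.pkl","wb"))
s=get_state();print(s["position"],R.from_rotvec(s["tool_rot"]).as_matrix().round(3),d["position"],proj(d,(.525,-.3005,.012)))
E
```

```text
time: 1.1
position: [0.5254, -0.3019, 0.1627]
tool_rot: [2.056, 2.375, -0.001]
ft_force: [-0.1, 0.4, -0.4]
grip_width: 1.003
[ 0.52564412 -0.30171731  0.1629548 ] [[-0.144  0.99   0.   ]
 [ 0.99   0.144 -0.001]
 [-0.001  0.    -1.   ]] [ 0.51536328 -0.23341165  0.3254948 ] (np.float64(314.53310348253586), np.float64(183.42101642688442))
```

View pics/w1.png

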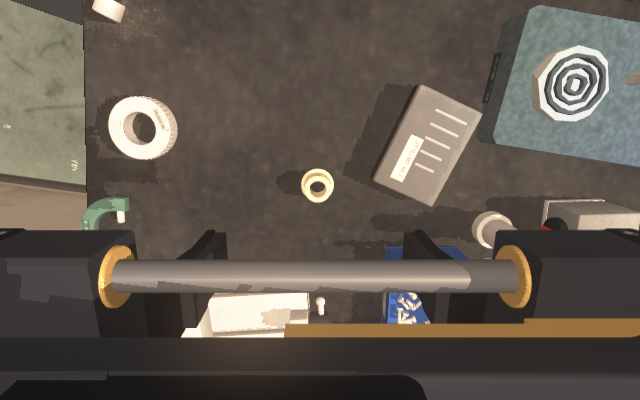

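The wrist view shows the large bushing at about (317,186) with the ring gauge on the left. The grey box's left corner is at (375,180), so I'll use a reduced opening for the grasp. Next I refine the bushing centre.

```bash
cat >> h.py <<'E'
def brass(d,b,top,bot):
    """centre of a brass bushing seen from above: (bore at height top, outer outline's extents at flange/top)"""
    u0,v0,u1,v1=b
    h=cv2.cvtColor(d["image"],cv2.COLOR_RGB2HSV)[v0:v1,u0:u1]
    m=((h[...,0]>15)&(h[...,0]<40)&(h[...,1]>50)&(h[...,2]>80)).astype(np.uint8)
    cs,hi=cv2.findContours(m,cv2.RETR_CCOMP,cv2.CHAIN_APPROX_NONE)
    i=max(range(len(cs)),key=lambda i:cv2.contourArea(cs[i])); o=cs[i]
    e=cv2.fitEllipse(o); c=np.array(e[0])+[u0,v0]
    print("outer",c.round(1),np.round(e[1],1),(onplane(d,*c,(top+bot)/2)*1000).round(1))
    ho=[cs[j] for j in range(len(cs)) if hi[0][j][3]==i and len(cs[j])>8]
    for q in ho:
        e=cv2.fitEllipse(q);c=np.array(e[0])+[u0,v0];print("bore",c.round(1),np.round(e[1],1),(onplane(d,*c,top)*1000).round(1))
E
python3 - <<'E'
from h import *
import pickle
d=pickle.load(open("w1.pkl","rb"));print(d["fx"],d["tool_from_camera"]); brass(d,(285,155,350,220),.022,.004)
E
```

```text
351.57163031648525 [[-1.31898380e-03 -9.67499966e-01 -2.52867705e-01  6.90716762e-02]
 [ 9.99999128e-01 -1.26067525e-03 -3.92613955e-04 -1.86389667e-04]
 [ 6.10699318e-05 -2.52868002e-01  9.67500785e-01 -1.62839456e-01]
 [ 0.00000000e+00  0.00000000e+00  0.00000000e+00  1.00000000e+00]]
outer [318.9 187.1] [31.8 37.7] [ 529.4 -303.1   13. ]
bore [318.2 203.6] [3.  4.1] [ 530.6 -316.2   22. ]
```

```bash
python3 -m jog '[[0,0,-20,0],[0,0,-40,0],[1,0,-60,0],[2,0,-80,0],[2,0,-95,0],[2,0,-103,0],[2,0,-103,0],[2,0,-103,0]]' -0.05 20; python3 - <<'E'
from h import *
import pickle
d=cam("wrist");save(d,"w2.png",(220,120,420,290),3);pickle.dump(d,open("w2.pkl","wb"))
s=get_state();print(s["position"]); brass(d,(260,150,380,262),.022,.004); print(proj(d,s["position"]))
E
```

```text
time: 2.15
position: [0.5285, -0.3006, 0.0604]
tool_rot: [2.051, 2.377, 0.0]
ft_force: [1.0, -0.7, -0.1]
grip_width: 0.475
[ 0.52850544 -0.30061086  0.06049698]
outer [318.3 215.6] [85.6 97.2] [ 530.2 -297.1   13. ]
bore [316.2 253.6] [2.9 4.9] [ 532.  -318.8   22. ]
bore [300.8 252.6] [2.9 4.9] [ 522.5 -319.6   22. ]
bore [336.2 251.4] [4.8 7.3] [ 543.9 -315.6   22. ]
bore [284.4 250.2] [4.  6.8] [ 512.3 -319.4   22. ]
bore [303. 249.] [3.7 5.1] [ 523.5 -317.    22. ]
bore [301.  246.9] [3.4 6.7] [ 522.1 -315.8   22. ]
bore [294.2 247.4] [4.  6.2] [ 518.  -316.7   22. ]
bore [287.5 245. ] [2.2 5.2] [ 513.7 -315.7   22. ]
bore [350. 240.] [5.5 8.6] [ 551.1 -307.    22. ]
bore [289.8 235.3] [4.7 6.6] [ 514.4 -309.3   22. ]
bore [339.6 222.8] [3.  4.1] [ 543. -297.   22.]
bore [343.9 221. ] [4.2 4.4] [ 545.4 -295.5   22. ]
bore [348.8 223.4] [ 8.9 11.7] [ 548.5 -296.6   22. ]
bore [277.4 216.7] [4.9 5.7] [ 505.5 -298.6   22. ]
bore [274.3 216.2] [2.7 4.3] [ 503.6 -298.6   22. ]
bore [355.5 217. ] [7.1 7.8] [ 551.8 -292.    22. ]
bore [347.3 215.8] [3.  5.2] [ 546.9 -292.    22. ]
bore 
[... 347 characters left out ...]
2   22. ]
bore [349.  199.1] [3.3 6.5] [ 546.1 -281.6   22. ]
bore [332.  199.5] [2.4 6.5] [ 536.2 -283.3   22. ]
bore [314.8 223.5] [40.3 48.8] [ 528.3 -299.6   22. ]
bore [328.5 197. ] [2.2 5.2] [ 533.9 -282.1   22. ]
bore [294.5 197. ] [2.2 5.2] [ 514. -285.   22.]
bore [356.2 197.2] [4.8 6.1] [ 550.1 -279.8   22. ]
bore [288.7 194.9] [3.7 6.8] [ 510.5 -284.2   22. ]
bore [317.6 192. ] [ 5.7 12.6] [ 527.1 -280.1   22. ]
bore [329.9 188. ] [3.1 4.5] [ 533.8 -276.6   22. ]
bore [333.1 186.6] [ 3.4 10.9] [ 535.6 -275.5   22. ]
bore [327.  180.1] [4.3 7. ] [ 531.5 -272.2   22. ]
bore [345.6 167.7] [3.8 4.8] [ 540.9 -263.4   22. ]
(np.float64(315.1186340036865), np.float64(250.40121380829493))
```

View pics/w2.png

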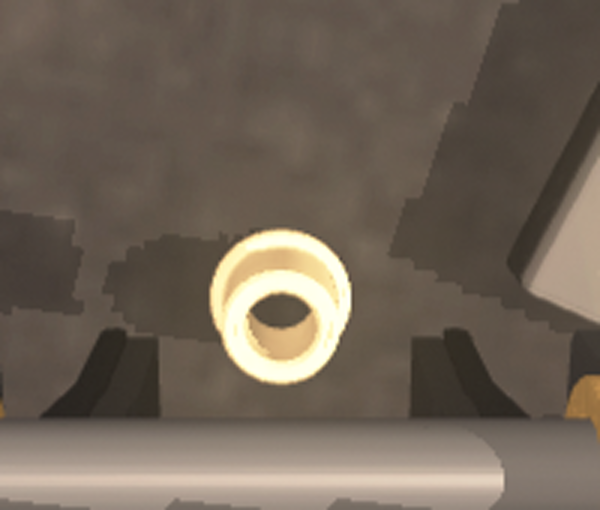

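The crop shows the top rim centred at (282,327), which is image (314.2,229). The fingertips sit symmetrically about u=315, with their front edges at v≈230, which agrees with the TCP projection.

```bash
python3 - <<'E'
from h import *
import pickle
d=pickle.load(open("w2.pkl","rb"));im=d["image"]
g=im[...,2][180:260,280:350]; 
for th in (120,150,180):
    m=(g>th).astype(np.uint8); cs,hi=cv2.findContours(m,cv2.RETR_CCOMP,cv2.CHAIN_APPROX_NONE)
    for c in cs:
        if len(c)>20: e=cv2.fitEllipse(c); print(th,np.array(e[0])+[280,180],e[1])
for u,v,z in((314.2,229,.022),(313.5,219,.004)): print(onplane(d,u,v,z)*1000)
# rim lower edge -> front body edge at top (12mm)
for u,v in ((314.2,248),(314.2,209.5),(294.3,229),(332.7,229)): print(onplane(d,u,v,.022)*1000)
E
```

```text
120 [313.12767792 221.26731873] (45.58037185668945, 50.42293930053711)
120 [311.69835472 224.86690521] (15.425850868225098, 23.33049201965332)
150 [313.28733063 221.23207474] (44.97665023803711, 49.89461135864258)
150 [313.64294052 227.99137497] (23.54704475402832, 24.78628921508789)
150 [307.59326172 210.62446594] (15.713301658630371, 31.049072265625)
180 [313.45226288 222.58637238] (41.8752326965332, 47.20835876464844)
180 [313.74875641 228.29607773] (24.61357879638672, 26.306222915649414)
[ 528.42769463 -303.11712764   22.        ]
[ 527.90955964 -302.68611713    4.        ]
[ 530.21662783 -315.32800005   22.        ]
[ 526.64486357 -290.94790705   22.        ]
[ 516.51274402 -304.86001596   22.        ]
[ 539.50585926 -301.49664222   22.        ]
```

```bash
python3 -m jog '[[0,-2,-15,0],[0,-2.3,-30,0],[0,-2.3,-42,0],[0,-2.3,-50,0],[0,-2.3,-54,0],[0,-2.3,-54,0],[0,-2.3,-54,0],[0,-2.3,-54,0]]' && python3 -m jog '[[0,0,0,0],[0,0,0,0],[0,0,0,0],[0,0,0,0],[0,0,0,0],[0,0,0,0],[0,0,0,0],[0,0,0,0]]' -1 20
```

```text
time: 3.2
position: [0.5282, -0.3027, 0.0061]
tool_rot: [2.052, 2.378, 0.0]
ft_force: [0.2, 0.3, -0.1]
grip_width: 0.473
time: 4.2
position: [0.5279, -0.3026, 0.0056]
tool_rot: [2.052, 2.378, 0.0]
ft_force: [-0.7, -0.7, 1.0]
grip_width: 0.271
```

```bash
python3 -m jog '[[0,0,20,0],[0,0,45,0],[0,10,70,0],[-3,30,90,0],[-8,60,104,0],[-14,95,104,0],[-20,130,104,0],[-24,160,104,0]]' && python3 -m jog '[[-4,30,0,0],[-8,65,0,0],[-12,100,0,0],[-16,130,0,0],[-20,150,0,0],[-20,160,0,0],[-20,162,0,0],[-20,162,0,0]]'; python3 - <<'E'
from h import *
import pickle
d=cam("wrist");save(d,"w3.png");pickle.dump(d,open("w3.pkl","wb"))
s=get_state();print(s["position"],s["tool_rot"],s["grip_width"],proj(d,(.4836,.0816,.046)))
E
```

```text
time: 5.2
position: [0.504, -0.1412, 0.1111]
tool_rot: [2.05, 2.378, 0.001]
ft_force: [0.1, -0.5, -0.5]
grip_width: 0.274
time: 6.2
position: [0.4841, 0.0186, 0.1098]
tool_rot: [2.053, 2.377, -0.0]
ft_force: [0.0, 0.1, -0.5]
grip_width: 0.272
[0.48408336 0.01842141 0.1096935 ] [ 2.05373633e+00  2.37684225e+00 -2.41791069e-04] 0.27183746491850086 (np.float64(328.5280627177948), np.float64(117.67410176043221))
```

View pics/w3.png

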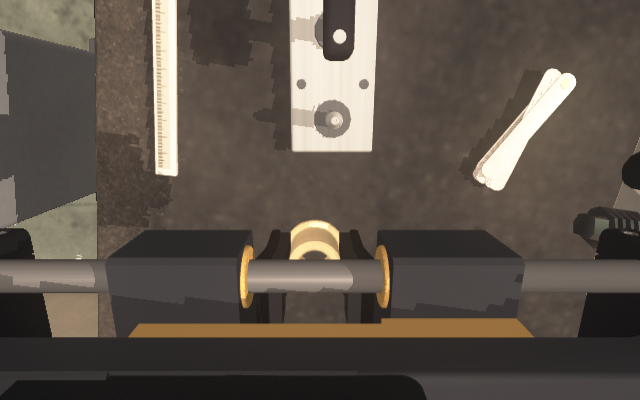

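The free pin is seen at about (334,120), with its shoulder circle and the stand's near edge (291–373, 152). That edge runs parallel to the jaws, so the yaw is good, and the bushing sits well in the fingers. Now the pin axis, precisely.

```bash
python3 - <<'E'
from h import *
import pickle
d=pickle.load(open("w3.pkl","rb"))
save(d,"w3c.png",(280,70,390,260),4)
for n,u,v,z in (("c1",291,152,.012),("c2",373,152,.012),("h1",301,84,.012),("h2",364,84,.012),("pin",334,120,.046)): print(n,(onplane(d,u,v,z)*1000).round(1))
g=cv2.cvtColor(d["image"],cv2.COLOR_RGB2GRAY)
for th in (110,140):
    m=(g[95:145,308:360]<th).astype(np.uint8)
    for c in cv2.findContours(m,0,cv2.CHAIN_APPROX_NONE)[0]:
        if len(c)>40: e=cv2.fitEllipse(cv2.convexHull(c));q=np.array(e[0])+[308,95];print(th,q,e[1],cv2.boundingRect(c),(onplane(d,*q,.014)*1000).round(1))
E
```

```text
c1 [461.4  52.3  12. ]
c2 [521.5  61.1  12. ]
h1 [462.3 100.9  12. ]
h2 [506.3 107.3  12. ]
pin [487.2  80.7  46. ]
110 [320.88749027 119.44281578] (15.156983375549316, 18.428068161010742) (7, 17, 13, 15) [479.7  78.8  14. ]
140 [331.69511604 118.84770775] (36.4128532409668, 36.6849479675293) (6, 6, 37, 37) [487.4  80.4  14. ]
```

View pics/w3c.png

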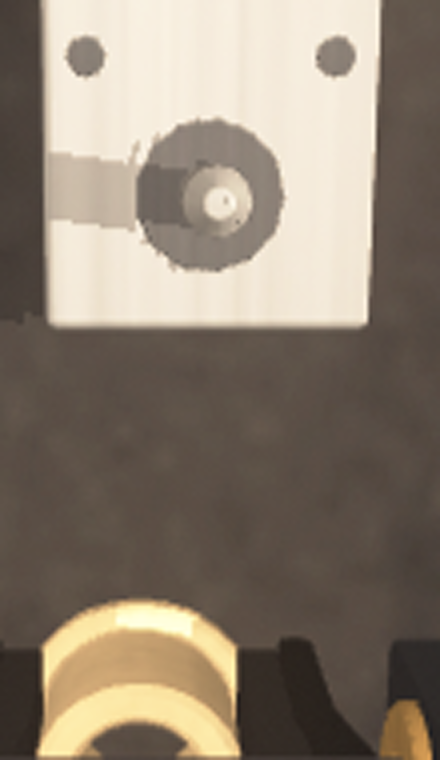

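```bash
python3 - <<'E'
from h import *
import pickle
d=pickle.load(open("w3.pkl","rb"))
for u,v,z in ((332.5,118.6,.014),(334.8,120.7,.046)): print((onplane(d,u,v,z)*1000).round(1))
p=np.array([.48408,.01842,.1097]);x=np.array([-.145,.9894,0])
for o in (-2,0,2): print(o,proj(d,p+x*(.0155+o/1000)+[0,0,-.0016]),proj(d,p+x*(.012+o/1000)+[0,0,.0164]))
E
python3 -m jog '[[3.6,10,0,0],[3.6,25,-8,0],[3.6,40,-16,0],[3.6,52,-24,0],[3.6,60,-32,0],[3.6,61.9,-42,0],[3.6,61.9,-48,0],[3.6,61.9,-48,0]]'
python3 - <<'E'
from h import *
d=cam("side");save(d,"s2.png",(180,150,320,270),5)
print(get_state()["position"],get_state()["ft_force"])
E
```

```text
[487.9  80.6  14. ]
[487.8  80.3  46. ]
-2 (np.float64(314.88555022931524), np.float64(223.67188949715137)) (np.float64(314.94692287692925), np.float64(244.1269921263131))
0 (np.float64(314.8834084896358), np.float64(219.80823771678865)) (np.float64(314.9447536131712), np.float64(239.92100608407725))
2 (np.float64(314.8812541517842), np.float64(215.92185910803178)) (np.float64(314.9425702352994), np.float64(235.68765418309883))
time: 7.25
position: [0.4871, 0.0807, 0.0609]
tool_rot: [-2.053, -2.377, 0.002]
ft_force: [-0.4, 0.9, -0.1]
grip_width: 0.275
[0.48743117 0.08087284 0.06140862] [-0.5086385   0.44258477 -0.87032919]
```

View pics/s2.png

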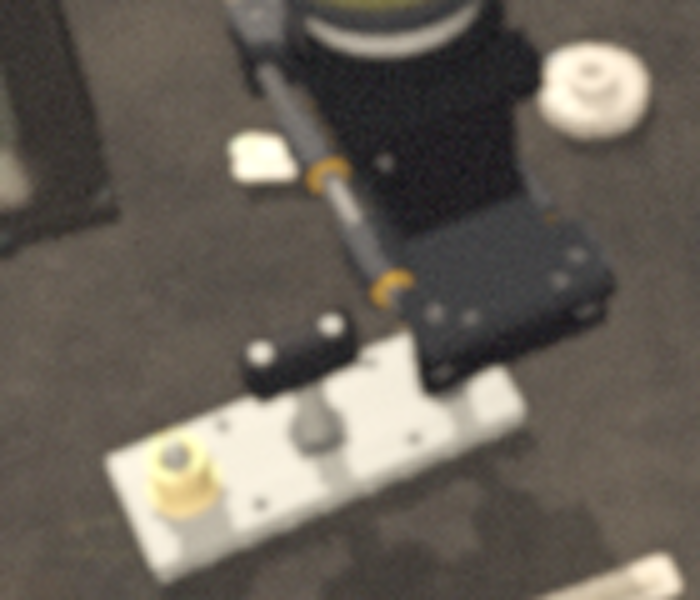

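The side view only shows the gripper hiding the pin. The gripper clears the grip bar and the stand is undisturbed. The bushing is centred in the hand: flange edge at v 219.5 against 219.8 predicted. I'll lower it in steps, watching the force.

```bash
python3 -m jog '[[0.4,-0.3,0,0],[0.4,-0.3,-4,0],[0.4,-0.3,-8,0],[0.4,-0.3,-11,0],[0.4,-0.3,-14,0],[0.4,-0.3,-17,0],[0.4,-0.3,-20,0],[0.4,-0.3,-20,0]]'
```

```text
time: 8.3
position: [0.4877, 0.081, 0.0413]
tool_rot: [-2.052, -2.378, 0.0]
ft_force: [0.2, -0.0, -0.6]
grip_width: 0.277
```

```bash
python3 -m jog '[[0,-0.3,-4,0],[0,-0.3,-8,0],[0,-0.3,-12,0],[0,-0.3,-15,0],[0,-0.3,-18,0],[0,-0.3,-20,0],[0,-0.3,-21,0],[0,-0.3,-21,0]]'
```

```text
time: 9.3
position: [0.4879, 0.0808, 0.0206]
tool_rot: [2.052, 2.379, 0.0]
ft_force: [-1.1, -0.1, -1.3]
grip_width: 0.274
```

```bash
python3 -m jog '[[0,0,-0.5,0],[0,0,-0.8,0],[0,0,-0.8,0],[0,0,-0.8,0],[0,0,-0.8,0],[0,0,-0.8,0],[0,0,-0.8,0],[0,0,-0.8,0]]' && python3 -m jog '[[0,0,0,0],[0,0,0,0],[0,0,0,0],[0,0,0,0],[0,0,0,0],[0,0,0,0],[0,0,0,0],[0,0,0,0]]' -0.2 && python3 -m jog '[[0,0,8,0],[0,0,20,0],[0,0,35,0],[0,0,50,0],[0,0,70,0],[0,-30,80,0],[8,-60,80,0],[8,-60,80,0]]' 
python3 - <<'E'
from h import *
import pickle
d=cam("wrist");save(d,"w4.png",(250,20,430,250),2.6);pickle.dump(d,open("w4.pkl","wb"))
s=get_state();print(s["position"]); 
for z in (.014,.018,.036,.046): print(z,proj(d,(.4879,.0805,z)))
E
```

```text
time: 10.3
position: [0.4879, 0.0807, 0.0198]
tool_rot: [2.052, 2.379, 0.0]
ft_force: [0.2, -0.3, -1.0]
grip_width: 0.272
time: 11.3
position: [0.4879, 0.0808, 0.0198]
tool_rot: [2.052, 2.379, 0.0]
ft_force: [-0.8, -0.4, 0.5]
grip_width: 0.396
time: 12.3
position: [0.4967, 0.018, 0.1009]
tool_rot: [2.057, 2.372, 0.0]
ft_force: [-0.1, -0.1, -0.7]
grip_width: 0.4
[0.49624549 0.0198665  0.10062866]
0.014 (np.float64(314.841311808711), np.float64(115.49339263853021))
0.018 (np.float64(314.85548326937345), np.float64(115.64170236602601))
0.036 (np.float64(314.92537512591537), np.float64(116.37314723573952))
0.046 (np.float64(314.96916305943694), np.float64(116.83140461956677))
```

View pics/w4.png

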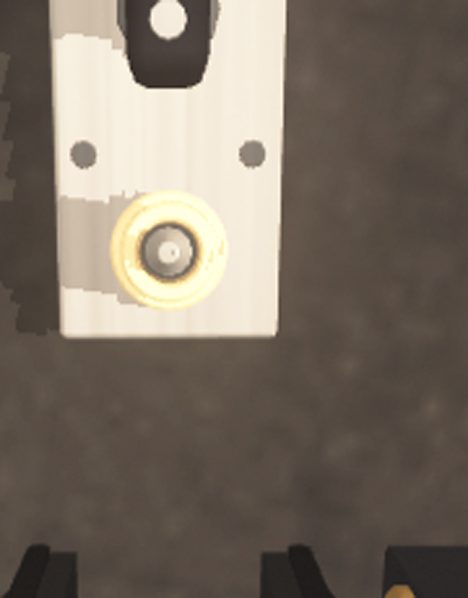

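The bushing is seated around the free pin, with bore and pin concentric at crop (168,250), and the plate edges still straight. Now above the grip bar, with a side view to check that the bushing is fully home.

```bash
python3 -m jog '[[0,15,10,0],[-2,35,30,0],[-6,60,50,0],[-10,85,60,0],[-14,105,60,0],[-16,116,60,0],[-16.6,118,60,0],[-16.6,118,60,0]]'
python3 - <<'E'
from h import *
import pickle
d=cam("side");pickle.dump(d,open("s3.pkl","wb"));t=cam("top");w=cam("wrist")
save(d,"a.png",(185,185,305,285),5);save(w,"b.png",(240,120,400,280),2)
a=cv2.imread("pics/a.png");b=cv2.imread("pics/b.png");b=cv2.copyMakeBorder(b,0,a.shape[0]-b.shape[0],0,0,0)
cv2.imwrite("pics/s3.png",np.hstack([a,b])[:, :800]);
p=get_state()["position"];print(p,proj(w,(.4796,.1379,.078)))
y=np.array([-.145,.9894,0]);f=np.array([.4879,.0805,.014])
for q in (f,f+y*.116):
  for z in (0,.022,.032): u=proj(d,q+[0,0,z]);print(z,((np.array(u)-[185,185])*5).round(1))
E
```

```text
time: 13.35
position: [0.4792, 0.1385, 0.1597]
tool_rot: [2.052, 2.378, -0.001]
ft_force: [0.7, 0.6, -0.3]
grip_width: 0.402
[0.47940518 0.13788001 0.15962965] (np.float64(315.1776650232003), np.float64(205.62133821854306))
0 [415.3 199.5]
0.022 [411.2 169.1]
0.032 [409.3 154.8]
0 [157.2 309. ]
0.022 [147.7 279.5]
0.032 [143.2 265.7]
```

View pics/s3.png

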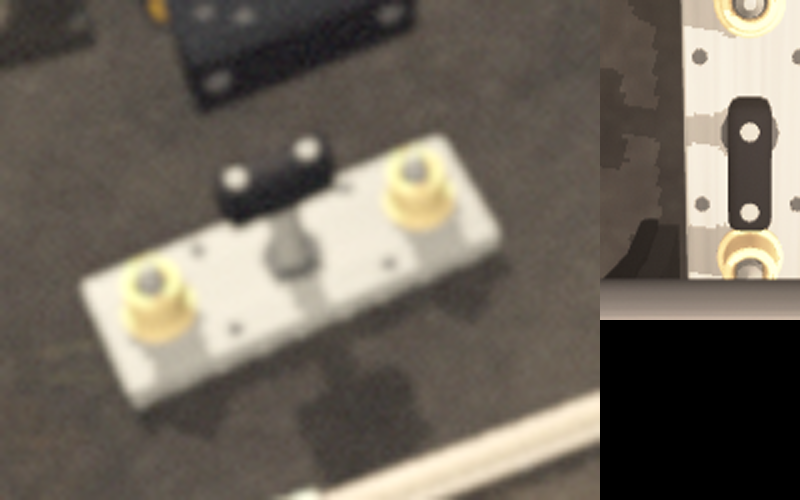

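Both bushings look equally seated in the side view. In the wrist view the bar's screws are centred on (315,205.8), against a prediction of (315.2,205.6). Descending and gripping.

```bash
python3 -m jog '[[0,0,-25,0],[0,0,-50,0],[0,0,-70,0],[0,0,-85,0],[0,0,-98,0],[0,0,-108,0],[0,0,-113,0],[0,0,-113,0]]' && python3 -m jog '[[0,0,0,0],[0,0,0,0],[0,0,0,0],[0,0,0,0],[0,0,0,0],[0,0,0,0],[0,0,0,0],[0,0,0,0]]' -1 55
```

```text
time: 14.5
position: [0.4793, 0.1388, 0.0467]
tool_rot: [-2.052, -2.379, 0.0]
ft_force: [0.6, -0.0, -0.9]
grip_width: 0.398
time: 15.5
position: [0.4793, 0.1387, 0.0471]
tool_rot: [2.052, 2.378, -0.0]
ft_force: [-2.2, -1.0, 5.9]
grip_width: 0.177
```

```bash
python3 -m jog '[[0,0,2,0],[0,0,5,0],[0,0,9,0],[0,0,13,0],[0,0,17,0],[0,0,20,0],[0,0,22,0],[0,0,22,0]]' && python3 -m jog '[[0,0,5,0],[0,0,12,0],[0,0,20,0],[0,0,28,0],[0,0,36,0],[0,0,43,0],[0,0,48,0],[0,0,50,0]]' && python3 -m jog '[[0,0,6,0],[0,0,14,0],[0,0,22,0],[0,0,30,0],[0,0,37,0],[0,0,43,0],[0,0,46,0],[0,0,48,0]]' && python3 -m jog '[[0,0,0,0],[0,0,0,0],[0,0,0,0],[0,0,0,0],[0,0,0,0],[0,0,0,0],[0,0,0,0],[0,0,0,0]]'
python3 - <<'E'
from h import *
d=cam("side");w=cam("wrist")
save(d,"a.png",(150,60,320,200),3.5);save(w,"b.png",(240,120,400,280),1.25)
a=cv2.imread("pics/a.png");b=cv2.imread("pics/b.png");b=cv2.copyMakeBorder(b,0,a.shape[0]-b.shape[0],0,0,0)
cv2.imwrite("pics/s4.png",np.hstack([a,b]));
y=np.array([-.145,.9894,0]);f=np.array([.4879,.0805,.134])
for q in (f,f+y*.116):
  for z in (0,.022,.032): print(z,((np.array(proj(d,q+[0,0,z]))-[150,60])*3.5).round(1))
print(get_state()["ft_force"],get_state()["torque"],get_state()["qd"].round(3))
E
```

```text
time: 16.5
position: [0.4794, 0.1388, 0.069]
tool_rot: [2.052, 2.378, 0.0]
ft_force: [0.5, -0.0, -7.0]
grip_width: 0.177
time: 17.5
position: [0.4794, 0.1388, 0.1191]
tool_rot: [2.052, 2.378, 0.0]
ft_force: [0.6, 0.1, -6.3]
grip_width: 0.178
time: 18.5
position: [0.4792, 0.1387, 0.1668]
tool_rot: [-2.052, -2.378, 0.0]
ft_force: [-0.0, -0.5, -4.6]
grip_width: 0.178
time: 19.5
position: [0.4793, 0.1387, 0.1668]
tool_rot: [2.052, 2.379, 0.0]
ft_force: [0.2, -0.4, -7.1]
grip_width: 0.178
0 [396.  450.1]
0.022 [392.4 423.5]
0.032 [390.8 411. ]
0 [192.6 529.9]
0.022 [184.1 503.8]
0.032 [180.2 491.6]
[ 0.6171658   0.92217919 -6.01942634] [ 0.00216661 -0.04409646 -0.026439  ] [-0.     0.001  0.001  0.     0.     0.001  0.001]
```

View pics/s4.png

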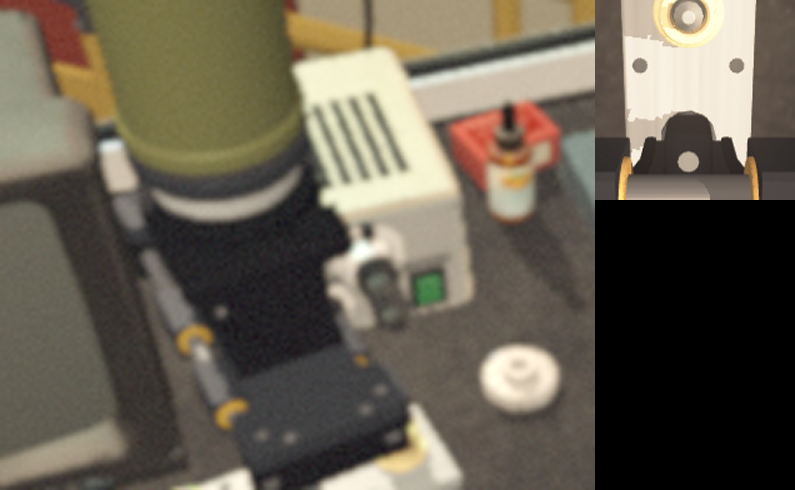

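The lift worked: the wrist inset shows the done bushing concentric on its pin, and the load is 6–7 N. The side crop cut off most of the stand, so I take one last view, framed lower.

```bash
python3 - <<'E'
from h import *
d=cam("side");save(d,"s5.png",(170,150,330,260),5)
y=np.array([-.145,.9894,0]);x=np.array([.9894,.145,0]);f=np.array([.4879,.0805,.120]);c=f+y*.058+[0,0,.0]
for a in (-1,1):
  for b in (-1,1): print("corner top",a,b,((np.array(proj(d,c+x*.03*a+y*.082*b+[0,0,.012]))-[170,150])*5).round(0))
for q in (f,f+y*.116): print([((np.array(proj(d,q+[0,0,z]))-[170,150])*5).round(0).tolist() for z in (.014,.036,.046)])
print(get_state()["position"])
E
```

```text
corner top -1 -1 [556. 227.]
corner top -1 1 [139. 395.]
corner top 1 -1 [491. 124.]
corner top 1 1 [ 87. 278.]
[[466.0, 193.0], [461.0, 155.0], [458.0, 137.0]]
[[175.0, 307.0], [163.0, 270.0], [157.0, 252.0]]
[0.47928679 0.13872016 0.1667607 ]
```

View pics/s5.png

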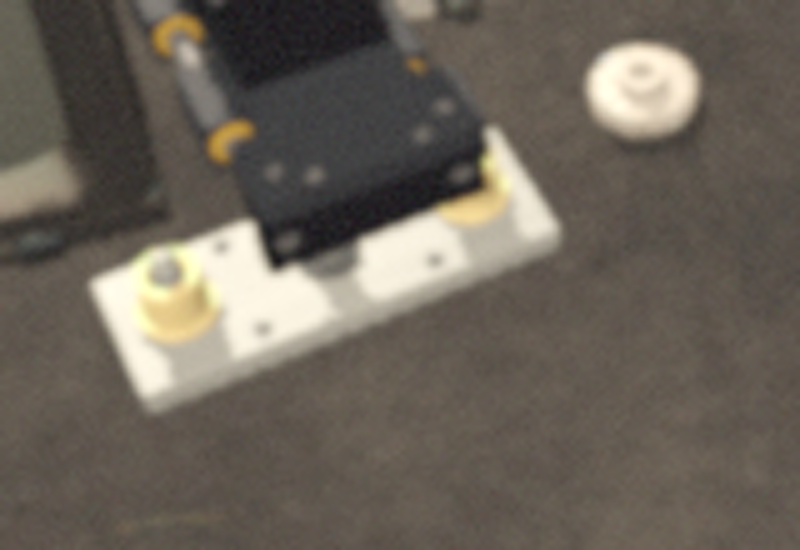

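The stand hangs level: its corners at (560,228), (148,395), (490,125) and (92,283) are within about 9 crop px (2 image px) of the level prediction. Both bushings are on their pins, so I hand in.

```bash
python3 -c "
from bench import *
close_job()"
```

```text
the job is handed in; nothing more can be done
```

The fit check is finished and handed in at about 20 s of the 48 s allowed; no verdict was reported. I slid the larger brass bushing onto the free pin and let go with the stand on the plate. I then took the stand by its grip bar at 55 N and lifted it 12 cm, and the arm is holding it there, still.

**What the last checks showed:**
- **Fit:** the bushing went down the pin with no more than about 1.3 N of force. After release, the wrist view showed it concentric with the pin. A side view showed both large bushings sitting at the same height.
- **Level:** the stand's corners in the final side view matched a level stand raised by 120 mm to within about 2 image pixels.
- **Held load:** about 6–7 N, with the jaws about 15.5 mm apart on the 16 mm bar.

**What did not agree or was not confirmed:**
- **Camera offset:** the top camera put objects about 3–4 mm away from where the wrist camera did. I used the wrist camera, because it matched the fingertips and the fits worked.
- **Final view:** the gripper partly hid the free-pin bushing in the last picture, so only its flange was visible there, in the expected place.
- **Other items:** I did not re-photograph the small bushing, plug gauge or stylus box at the end. The arm was never commanded to touch them.

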